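Set the tilt tension of the board holder and tip the board up

ROBOT

A 7-joint arm with a two-finger parallel gripper is mounted at the origin on the work surface. World frame = base frame: x ahead of the robot, y to its left, z up, the work surface at z = 0. Lengths are in m, angles in rad, forces in N, time in s.
With the tool pointing down it reaches from about 0.425 to 0.95 m from the base axis. Payload 4.7 kg.
Tool frame: the origin (TCP) lies midway between the tips of the shut fingers; the grasp point (between the pads) lies 19 mm behind it (ctrl.pinch_z is the z of the grasp point in the tool frame, in m); z points along the fingers, y is the line along which they close (so a half turn about z gives the same grasp; the last joint's range is limited). The gripper opens to 85 mm and grips with 20 to 120 N. Pads are 22 mm wide; open, the fingers measure 114 mm over their backs; the gripper's body (76 mm by 85 mm) begins 54 mm behind the grasp point. The pads swing forward as they close: fully open they stand 13 mm farther back than shut.
Start: joints at [1.204, 0.469, -0.049, 1.532, 0.024, 1.141, -0.082], TCP at [0.224, -0.637, 0.231] pointing down, gripper open.
Joint ranges: [-2.59, 2.59], [-0.33, 1.99], [-1.39, 1.29], [0.1, 2.45], [-1.04, 4.18], [0.21, 1.99], [-2.66, 2.66]. Speed limits (rad/s): [2.57, 2.57, 3.14, 3.14, 3.14, 3.14, 3.14].

INTERFACE

Orientations are given as a rotation vector (axis times angle).
In Python, from bench import ctrl gives the robot as it stands.
- The arm moves only by the tool carry_out, never from a script. Its argument "increments" is a list that holds one entry, the list of rows, each a list of 5 numbers: the opening, from 0 (shut) to 1 (fully open), then the shift along the tool's x, y, z in cm, then the turn about the tool's z in degrees. In form: [[[hand, x, y, z, turn], ...]]. A call has 1 to 20 rows; each row shifts and turns the commanded pose from where the row before left it, along the tool's axes as they then stand; what a row does not reach is not made up. A row lasts 1/8 s, in which the tool goes at most 62.5 mm and 10.7 degrees, less where a joint would pass 70% of its speed; a pose out of reach is approached as far as the arm can. A call is refused whole if a number of a shift passes 6.25 or a number of a turn 10.7, either way. A call with a gripper value outside its range is refused whole. The fingers move at their own pace and stop on an object; "grip_force" is the grip in N (left out, the last holds). Time passes only in rows, so rows that do not move let the fingers close. It gives the time, the measured TCP pose, the force, the opening and the grip force at its end, in the units of the state.
- ctrl.sense(): the state, without advancing time (a new reading comes with each control period).
- ctrl.get_image(name): name is "side" or "top"; returns a dict with "pixels" (400x640x3 uint8, blue, green, red), "mtx" (3x3 intrinsics, pixels), "rvec" (rotation vector, rad) and "tvec" (3), from world to camera coordinates, as OpenCV has them. Camera axes: x right, y down, z forward; pixel columns grow to the right and rows downward; lengths in m; the calibration is good to about 2 mm. A picture is of the moment at which its call begins. There is no depth.
- ctrl.finish_job(): hands the job in; it is judged then, once.
The state is a dict: "time_s": time; "qpos": joint angles; "dq": joint speeds; "joint_torque": joint torques, N m; "ee_pos": TCP position; "ee_rot": TCP orientation; "wrist_force": force on the tool from outside, world axes, zero at the start; "ft_torque": the same for the moment, N m; "gripper_width": finger opening in m; "grasp_force": force on a finger pad.
Only numpy, scipy, OpenCV 4.12 (cv2) and the standard library are available. Lean on these libraries where they do the work, as an engineer would, in place of code of your own. Each camera call takes 0.05 s, during which the arm holds its last target. There are 200 camera calls.

TASK

The circuit board's tilting cradle is slack: wind the blue tension wheel on the board holder clockwise until its drag is firm, with its orange pointer in the dial's green arc and never into the red, and let go of it. Only then tip the board up for inspection by pressing the orange strip at the cradle's near edge down until it stops, and leave it tipped. Do not disturb the fan, tweezers, parts tray or magnifier.

Things in the scene. Friction and masses are not known exactly. Their poses are not given: they have to be found in the camera images.
- holder: Board holder: black disc 300 mm across, 18 mm thick, fixed. Origin: centre of its underside; x from its near to its far side, y left, z up. A grey frame, 176 (x) by 144 mm (y), centred at y +45 mm, rim 76 mm above the table, holds the cradle flush with 3 mm play, so no finger gets under it. A grey post at y -100 mm carries the tension wheel.
- dial: Fixed aluminium dial, 132 mm across, under the wheel. z is the wheel's axis, leaning 0.55 rad (32 deg) from vertical to the holder's right (-y). Origin on the axis, 31 mm below wheel_grip. x is the holder's x (away from the near side): the pointer points along it at 2.4. Marked white for wheel angles 0 to 2.2, green 2.2 to 2.6 (set, firm tension), bare to 2.75, red 2.75 to 3.0.
- wheel (a joint): Angle of the tension wheel, rad: grows as it is wound clockwise (seen facing it); stops at 0 and 3.0. Starts slack, 0.2 to 1.2. Winding takes 0.20 N m of friction plus 0.07 N m per rad of spring: 0.21 to 0.28 N m when slack, 0.37 N m when firm at 2.4 (mid green). Friction holds it where it is left.
- wheel_grip (a point): Blue tension wheel, 96 mm across, 10 mm thick. A straight grip bar 90 mm long, 16 wide and 32 tall runs across its face through the axis. This point is on the axis half-way up the bar: 16 mm above the wheel's face, 16 mm below the bar's top. z is the wheel's axis, out of its face; x along the bar to the orange pointer end; y across the bar. It turns with the wheel.
- cradle (a joint): Tilt of the board cradle, rad: 0 level and flush in its frame, grows as the near edge goes down and the far edge rises; stops at 0.40. Starts at 0 to 0.06. Friction of 0.20 N m (about 5 N at the strip) keeps it where it is left.
- press_strip (a point): Middle of the top of the orange strip, 34 (x) by 116 mm (y), along the near edge of the black cradle plate, 150 by 120 by 8 mm, that carries the green circuit board. The cradle's near edge is 18 mm from this point. The tilt axis, along y, lies 47 mm farther along x and 8 mm lower; below is free depth: at full tilt this point is 19 mm lower. Level, its axes are the holder's.
- fan: Bystander: grey fume fan, upright box 100 mm (x) by 170 mm (y) by 182 mm tall, 0.9 kg, a small toggle switch on top. Origin at the centre of its underside.
- tweezers: Bystander: blue tweezers lying flat, 136 mm along their x, 22 mm wide, 6 mm thick. Origin at mid-length on the table.
- tray: Bystander: yellow parts tray 120 mm (x) by 90 mm (y) by 30 mm tall. Origin at the centre of its underside.
- magnifier: Bystander, fixed: steel magnifier arm. Foot 140 mm across, post 307 mm tall over its origin (centre of the underside), from which an arm runs along its -x to a round lens 122 mm across, centred 185 mm from the post at 250 mm height.

How it is judged:
On the way, in this order (a step that is already met when the one before it is completed fails the run):
1. the wheel is wound firm (2.15 to 2.65 rad, pointer in the green arc) and let go, the cradle still down (below 0.15 rad) (value of joint wheel between 2.15 and 2.65 rad and value of joint cradle below 0.15 rad and contact force between the fingers and holder below 0.5 N), for 0.3 s.
2. the cradle is tipped up against its stop (more than 0.32 of 0.40 rad), the wheel still firm (value of joint wheel between 2.15 and 2.65 rad and value of joint cradle above 0.32 rad), for 0.2 s.
At the end, for the whole second after the job is handed in: The tension wheel stands between 2.15 and 2.65 rad (pointer in the green arc, 0.05 rad of grace either side), the cradle is tipped more than 0.32 rad (stop at 0.40), both are at rest and the robot touches neither (all of step 2 and velocity of joint cradle between -0.05 and 0.05 rad/s and velocity of joint wheel between -0.05 and 0.05 rad/s and contact force between each of the arm, the fingers and holder below 0.5 N).
It fails at once if the wheel is overwound into the red (beyond 2.8 rad) (value of joint wheel above 2.8 rad).
It fails at once if the cradle is tipped (beyond 0.2 rad) before the wheel is firm (value of joint cradle above 0.2 rad and value of joint wheel below 2.1 rad).
It fails at once if the fan, tweezers or tray is moved by more than 30 mm (distance of any of fan, tweezers, tray from where it was at the start of the episode above 0.03 m).
It fails at once if the magnifier is struck (more than 10 N) (contact force between any of the arm, the fingers and magnifier above 10 N).
It also fails if it takes over 64 s, if anything falls off the work surface, if the arm or the gripper's body presses on something with over 40 N, if the wrist force passes 120 N, or if a joint passes its speed limit or range.

## Working session

There is one attempt and no reset: what is moved stays moved. The work goes in short steps, Python scripts to look and compute and a tool call to move; the robot and the scene stay as the last step left them, time stands still between calls to the robot, and variables do not carry over. Pictures are saved under pics/ and viewed, at most 10 in all, crops included, and the job is handed in when it is done.

Besides the shell and the picture viewer there is one more tool, called as name([rows], argument=value, ...), one row to a line, values as JSON. carry_out: Moves the arm, as the interface text tells. Its arguments: {"type":"object","properties":{"increments":{"type":"array","items":{"type":"array","items":{"type":"array","items":{"type":"number"}}}},"grip_force":{"type":"number"}},"required":["increments"]}

```bash
mkdir -p pics
python3 - <<'E'
from bench import ctrl
import cv2,numpy as np
s=ctrl.sense();print(s, ctrl.pinch_z)
for n in("side","top"):
    d=ctrl.get_image(n);cv2.imwrite(f"pics/{n}0.png",d["pixels"]);R=cv2.Rodrigues(d["rvec"])[0];print(n,d["mtx"].tolist(),(-R.T@np.ravel(d["tvec"])).round(3),R.round(3).tolist())
E
```

```text
{'time_s': 0.0, 'qpos': array([ 1.2041093 ,  0.46946453, -0.04857105,  1.53370637,  0.02411117,
        1.14097462, -0.08232151]), 'dq': array([ 0.0007752 ,  0.00111382, -0.00125736,  0.0004874 ,  0.00102071,
        0.00072218,  0.00025825]), 'joint_torque': array([ 6.81858764e-04, -5.10304821e+01, -4.60899656e-02, -2.37706375e+01,
        1.07247639e-02,  7.43505807e-03, -3.95320640e-06]), 'ee_pos': array([ 0.22349535, -0.63630774,  0.2302405 ]), 'ee_rot': array([-3.09499975e+00, -5.27743040e-01,  6.61785361e-04]), 'wrist_force': array([-0.103541  ,  0.83533364,  0.87282944]), 'ft_torque': array([-0.01132389,  0.00558246,  0.0278242 ]), 'grasp_force': 0.0, 'gripper_width': 0.08524497644564479} -0.0187
side [[512.7652907006527, 0.0, 319.24451523074515], [0.0, 512.7652907006527, 201.9664066210105], [0.0, 0.0, 1.0]] [0.35  1.062 0.989] [[-0.99, -0.136, -0.023], [-0.07, 0.635, -0.769], [0.119, -0.76, -0.639]]
top [[386.26770385250853, 0.0, 317.4640181315616], [0.0, 386.26770385250853, 198.4580594241286], [0.0, 0.0, 1.0]] [ 0.416 -0.008  1.33 ] [[0.008, -1.0, 0.005], [-0.997, -0.008, -0.075], [0.075, -0.004, -0.997]]
```

View pics/side0.png

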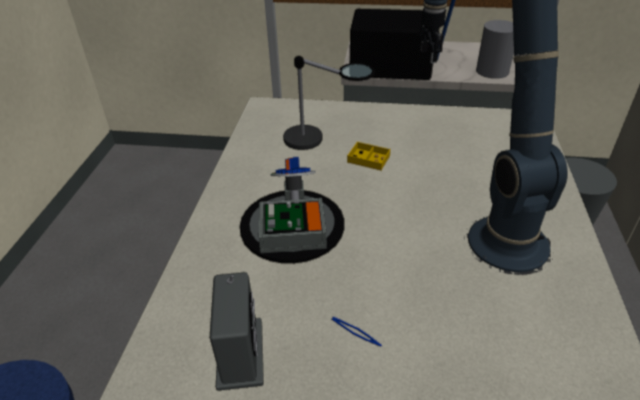

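View pics/top0.png

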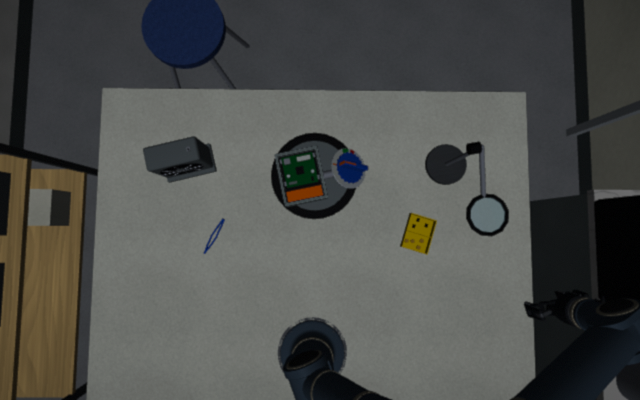

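The side view shows the holder at about (293,225), the wheel at (293,167), the magnifier lens at (356,72) and the tray at (369,155). In the top view the holder is at (314,175), the wheel at (349,167), the strip at (306,193) and the lens at (488,215). Next I'll zoom in on the wheel and get numbers.

```bash
cat > h.py <<'E'
import cv2,numpy as np
from bench import ctrl
class V:
    def __init__(s,n):
        d=ctrl.get_image(n);s.im=d["pixels"];s.K=d["mtx"];s.rv=np.array(d["rvec"],float);s.tv=np.array(d["tvec"],float);s.R=cv2.Rodrigues(s.rv)[0];s.c=-s.R.T@s.tv.ravel()
    def ray(s,u,v): return s.R.T@np.linalg.solve(s.K,[u,v,1.])
    def plane(s,u,v,z): r=s.ray(u,v);return s.c+r*(z-s.c[2])/r[2]
    def proj(s,P): return cv2.projectPoints(np.atleast_2d(np.float64(P)),s.rv,s.tv,s.K,None)[0][:,0]
def tri(a,pa,b,pb):
    A=[];ra=a.ray(*pa);rb=b.ray(*pb);M=np.c_[ra,-rb];t=np.linalg.lstsq(M,b.c-a.c,rcond=None)[0]
    p=a.c+ra*t[0];q=b.c+rb*t[1];return (p+q)/2,np.linalg.norm(p-q)
def zoom(im,x,y,w,h,k): return cv2.resize(im[y:y+h,x:x+w],None,fx=k,fy=k,interpolation=cv2.INTER_CUBIC)
E
python3 - <<'E'
from h import *
t=V("top");s=V("side")
a=zoom(t.im,265,125,110,98,6);b=zoom(s.im,240,145,110,98,6)
cv2.imwrite("pics/zt.png",zoom(t.im,265,125,110,98,7));cv2.imwrite("pics/zs.png",zoom(s.im,235,145,114,120,5))
# disc: black ellipse in top at z=.018
hsv=cv2.cvtColor(t.im,cv2.COLOR_BGR2HSV)
m=(hsv[...,2]<45).astype(np.uint8);roi=np.zeros_like(m);roi[120:230,260:370]=1
c=max(cv2.findContours(m*roi,0,2)[0],key=cv2.contourArea)
hull=cv2.convexHull(c);P=np.array([t.plane(*p[0],.018)[:2] for p in hull]);
(cx,cy),r=cv2.minEnclosingCircle(np.float32(P));print("disc",cx,cy,r)
def blob(v,lo,hi,box):
    h=cv2.cvtColor(v.im,cv2.COLOR_BGR2HSV);m=cv2.inRange(h,lo,hi);z=np.zeros_like(m);x0,y0,x1,y1=box;z[y0:y1,x0:x1]=m[y0:y1,x0:x1]
    c=max(cv2.findContours(z,0,2)[0],key=cv2.contourArea);return c
for v,box in((t,(270,180,340,210)),(s,(300,195,330,240))):
    c=blob(v,(5,150,100),(20,255,255),box);r=cv2.minAreaRect(c);print("strip",r);
    bp=cv2.boxPoints(r)
    if v is t:
        W=np.array([t.plane(*p,.076) for p in bp]);print(W.round(3).tolist());rt=r[0]
    else: print(tri(t,rt,s,r[0]))
print("lens z.25",t.plane(488,215,.25),"tray",t.plane(418,233,.03),"post top",t.plane(473,148,.307))
R=cv2.Rodrigues(ctrl.sense()["ee_rot"])[0];print(R.round(3))
E
```

```text
disc 0.5946120619773865 0.04864335060119629 0.10081402957439423
strip ((304.3053283691406, 193.1655731201172), (9.667431831359863, 34.713016510009766), 78.2317123413086)
[[0.53, 0.089, 0.076], [0.554, -0.022, 0.076], [0.523, -0.029, 0.076], [0.499, 0.082, 0.076]]
strip ((313.29095458984375, 215.70083618164062), (28.428224563598633, 12.584467887878418), 84.80557250976562)
(array([0.52816601, 0.03028143, 0.07171103]), np.float64(0.0020545734573307666))
lens z.25 [ 0.45422798 -0.49041039  0.25      ] tray [ 0.3997049  -0.35165808  0.03      ] post top [ 0.63198674 -0.42905236  0.307     ]
[[ 0.943  0.331 -0.   ]
 [ 0.331 -0.943  0.001]
 [-0.    -0.001 -1.   ]]
```

View pics/zt.png

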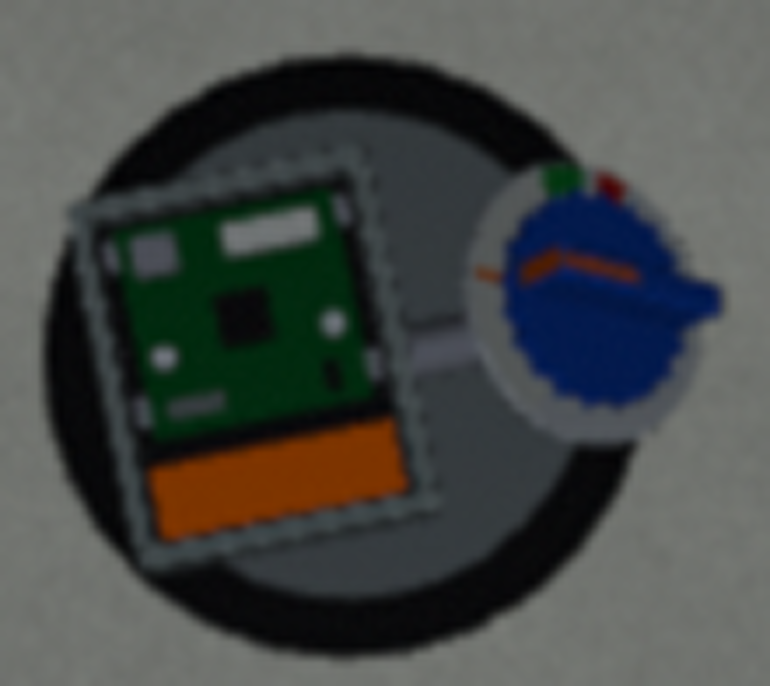

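View pics/zs.png

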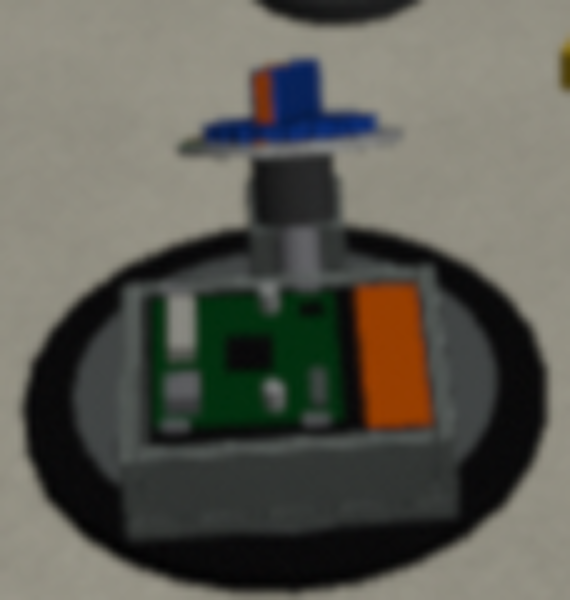

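The top zoom shows the pointer end of the bar at about (530,270), pointing left, with green at (563,180) and red at (610,187). The side zoom shows the orange end face from (263,70) to (263,122). I'll triangulate these and check them against the model.

```bash
cat >> h.py <<'E'
L=.55;YAW=.215
def frames(yaw=YAW,o=(.592,-.002,0)):
    c,s_=np.cos(yaw),np.sin(yaw);H=np.array([[c,-s_,0],[s_,c,0],[0,0,1]])
    D=H@np.array([[1,0,0],[0,np.cos(L),-np.sin(L)],[0,np.sin(L),np.cos(L)]])
    return np.array(o),H,D
E
python3 - <<'E'
from h import *
t=V("top");s=V("side")
zt=lambda u,v:(u/7+265-.43,v/7+125-.43); zs=lambda u,v:(u/5+235-.4,v/5+145-.4)
o,H,D=frames()
dc=t.plane(*zt(343,355),.018);print("disc c",dc)
for n,a,b in(("top",(555,257),(263,68)),("bot",(525,275),(263,122))):
    p,e=tri(t,zt(*a),s,zs(*b));print(n,p.round(4),e.round(4),"holder",(H.T@(p-o)).round(4))
# blue wheel centre: intersect rays with holder plane x=0
n=H[:,0]
for v in(t,s):
    hsv=cv2.cvtColor(v.im,cv2.COLOR_BGR2HSV);m=cv2.inRange(hsv,(105,150,40),(130,255,255));z=np.zeros_like(m);z[150:200,260:380]=m[150:200,260:380]
    c=max(cv2.findContours(z,0,2)[0],key=cv2.contourArea);print(cv2.boundingRect(c))
# yaw from frame: outer corners in top at z=.076
C=np.array([t.plane(*zt(*p),.076) for p in((72,210),(352,152),(435,500),(150,568))]);print("frame c",C.mean(0),"holder",(H.T@(C.mean(0)-o)).round(4))
d1=C[1]-C[2];d2=C[0]-C[3];print(np.arctan2(d1[1],d1[0]),np.arctan2(d2[1],d2[0]),np.linalg.norm(d1),np.linalg.norm(C[0]-C[1]))
# dial outline -> fit centre from dial extreme points, given candidate grip heights
print("green",[ (H.T@(t.plane(*zt(563,180),h)-o)).round(3) for h in(.1,.12,.14)])
for gy in (-.1,-.11,-.12):
  for gz in (.12,.14,.16):
    g=o+H@np.array([0,gy,gz]);d=g-.031*D[:,2]
    a=np.linspace(0,2*np.pi,200);P=d+.066*(np.outer(np.cos(a),D[:,0])+np.outer(np.sin(a),D[:,1]))
    q=(t.proj(P)-[264.57,124.57])*7;w=(s.proj(P)-[234.6,144.6])*5
    print(gy,gz,q.min(0).round(),q.max(0).round(),w.min(0).round(),w.max(0).round())
E
```

```text
disc c [0.59356971 0.00072803 0.018     ]
top [ 0.6171 -0.0917  0.1703] 0.0012 holder [ 0.0054 -0.093   0.1703]
bot [ 0.6154 -0.0804  0.1412] 0.0041 holder [ 0.0062 -0.0816  0.1412]
(337, 152, 31, 31)
(277, 158, 32, 15)
frame c [0.58460403 0.0427685  0.076     ] holder [0.0023 0.0453 0.076 ]
0.23956428988070066 0.2277651464949619 0.16857155023596357 0.13417968470995986
green [array([ 0.05 , -0.112,  0.1  ]), array([ 0.046, -0.109,  0.12 ]), array([ 0.043, -0.107,  0.14 ])]
-0.1 0.12 [404. 161.] [641. 440.] [167. 173.] [397. 201.]
-0.1 0.14 [405. 152.] [646. 435.] [164. 146.] [396. 172.]
-0.1 0.16 [406. 143.] [650. 430.] [161. 119.] [395. 143.]
-0.11 0.12 [426. 157.] [662. 435.] [167. 163.] [396. 190.]
-0.11 0.14 [427. 148.] [666. 431.] [164. 136.] [395. 161.]
-0.11 0.16 [428. 138.] [671. 426.] [161. 109.] [394. 132.]
-0.12 0.12 [448. 152.] [682. 431.] [167. 153.] [394. 179.]
-0.12 0.14 [449. 143.] [687. 426.] [164. 126.] [393. 150.]
-0.12 0.16 [451. 134.] [693. 421.] [161.  99.] [392. 121.]
```

Run:
```python
from h import *
t=V("top");s=V("side");o,H,D=frames()
zt=lambda u,v:(u/7+265-.43,v/7+125-.43); zs=lambda u,v:(u/5+235-.4,v/5+145-.4)
p,e=tri(t,zt(586,302.5),s,zs(291,141));print("dial c",p.round(4),e.round(4),(H.T@(p-o)).round(4),"grip",(p+.031*D[:,2]).round(4))
# blue/orange/green/red blobs, subpixel
def cen(v,lo,hi,box):
    x0,y0,x1,y1=box;h=cv2.cvtColor(v.im,cv2.COLOR_BGR2HSV)[y0:y1,x0:x1];m=cv2.inRange(h,lo,hi);M=cv2.moments(m,True);return (M["m10"]/max(M["m00"],1)+x0,M["m01"]/max(M["m00"],1)+y0,M["m00"])
g=cen(t,(45,100,30),(85,255,255),(335,140,360,160));r=cen(t,(170,100,50),(180,255,255),(335,140,360,160));r2=cen(t,(0,100,50),(4,255,255),(335,140,360,160));print("green",g,"red",r,r2)
def dialpt(v,u,w,c):
    ray=v.ray(u,w);n=D[:,2];k=n@(c-v.c)/(n@ray);return D.T@(v.c+k*ray-c)
for n,q in(("green",g),("red",r)):
    if q[2]:
        x=dialpt(t,q[0],q[1],p);print(n,x.round(4),"w",2.4-np.arctan2(x[1],x[0]))
x=dialpt(t,*zt(485,272),p);print("tick",x.round(4),"w",2.4-np.arctan2(x[1],x[0]))
# all disc edge pixels: black/dark vs table
gr=cv2.cvtColor(t.im,cv2.COLOR_BGR2GRAY);pts=[]
c0=np.array([.5935,0])
for a in np.radians(np.arange(100,290,5)):
    rr=np.arange(.13,.17,.0005);P=np.c_[c0[0]+rr*np.cos(a),c0[1]+rr*np.sin(a),np.full(len(rr),.018)]
    q=t.proj(P).astype(np.float32);I=cv2.remap(gr,q[None,:,0],q[None,:,1],1)[0].astype(float);k=np.argmax(np.diff(cv2.GaussianBlur(I[None],(9,1),0)[0]));pts.append(P[k,:2])
pts=np.array(pts);A=np.c_[2*pts,np.ones(len(pts))];z=np.linalg.lstsq(A,(pts**2).sum(1),rcond=None)[0];print("disc",z[:2],np.sqrt(z[2]+z[0]**2+z[1]**2))
```

```text
dial c [ 0.6077 -0.1105  0.1065] 0.0021 [-0.0078 -0.1094  0.1065] grip [ 0.6112 -0.1263  0.1329]
green (344.85714285714283, 150.0, 21.0) red (351.5, 151.5, 4.0) (352.0, 150.5, 4.0)
green [ 0.0576 -0.0016 -0.    ] w 2.4281285597773534
red [ 0.0508 -0.027   0.    ] w 2.888107936922355
tick [ 0.018   0.0523 -0.    ] w 1.1603549718022355
disc [ 0.60103732 -0.00243144] 0.15322984649053395
```

```bash
cat >> h.py <<'E'
G=np.array([.6112,-.1263,.1329])
def tcp(w,gap=0,r=.038,clear=.004,R=None):
    o,H,D=frames();f=2.4-w;b=np.cos(f)*D[:,0]+np.sin(f)*D[:,1];m=np.sin(f)*D[:,0]-np.cos(f)*D[:,1];z=D[:,2]
    C=np.array([R[:,0]*i*.011+R[:,1]*j*.0145 for i in(-1,1) for j in(-1,1)])
    return G+r*b-(.008+(C@m).max()+gap)*m+(-.016+clear-(C@z).min())*z
E
python3 - <<'E'
from h import *
s=ctrl.sense();R=cv2.Rodrigues(s["ee_rot"])[0];p=s["ee_pos"]
W=[("lift",p+[0,0,.12]),("a",np.array([.27,-.49,.36])),("b",np.array([.36,-.28,.36]))]
q=tcp(1.14,.012,R=R);W+=[("above",q+[0,0,.1]),("down",q)]+[(f"{w:.2f}",tcp(w,R=R)) for w in np.arange(1.14,2.45,.09)]
for n,x in W:
    print(n,x.round(4),(R.T@(x-p)*100).round(2));p=x
E
```

```text
lift [ 0.2237 -0.6368  0.3512] [  0.  -0. -12.]
a [ 0.27 -0.49  0.36] [  9.23 -12.31  -0.88]
b [ 0.36 -0.28  0.36] [ 15.45 -16.83   0.  ]
above [ 0.5806 -0.0899  0.2543] [ 27.11 -10.62  10.58]
down [ 0.5806 -0.0899  0.1543] [-0.  0. 10.]
1.14 [ 0.5924 -0.0905  0.1523] [1.1  0.45 0.19]
1.23 [ 0.5956 -0.089   0.1529] [ 0.35 -0.04 -0.05]
1.32 [ 0.599  -0.0876  0.1532] [ 0.37 -0.01 -0.03]
1.41 [ 0.6027 -0.0866  0.1534] [ 0.38  0.02 -0.02]
1.50 [ 0.6066 -0.0858  0.1533] [0.39 0.06 0.01]
1.59 [ 0.6107 -0.0854  0.153 ] [0.4  0.1  0.03]
1.68 [ 0.6148 -0.0854  0.1525] [0.39 0.14 0.05]
1.77 [ 0.619  -0.0858  0.1517] [0.38 0.18 0.08]
1.86 [ 0.6232 -0.0866  0.1507] [0.37 0.22 0.1 ]
1.95 [ 0.6273 -0.0878  0.1494] [0.35 0.25 0.13]
2.04 [ 0.6313 -0.0895  0.1479] [0.32 0.29 0.15]
2.13 [ 0.6351 -0.0916  0.1461] [0.28 0.32 0.18]
2.22 [ 0.6386 -0.0942  0.1441] [0.24 0.35 0.2 ]
2.31 [ 0.6416 -0.0968  0.1422] [0.2  0.35 0.2 ]
2.40 [ 0.644  -0.0984  0.1409] [0.17 0.23 0.13]
```

carry_out([
  [[0,0,0,-6,0],[0,0,0,-6,0],[0,3,-4,-0.5,0],[0,3,-4,-0.4,0],[0,3.2,-4.3,0,0],[0,3.8,-4.2,0,0],[0,3.8,-4.2,0,0],[0,3.9,-4.2,0,0],[0,3.9,-4.2,0,0],[0,4.5,-1.8,0,0],[0,4.5,-1.8,0,0],[0,4.5,-1.8,0,0],[0,4.5,-1.8,0,0],[0,4.5,-1.8,0,0],[0,4.6,-1.6,0,0],[0,0,0,4,0],[0,0,0,4,0],[0,0,0,2.5,0],[0,0,0,0,0],[0,0,0,0,0]],
])

```text
time_s: 2.9
ee_pos: [0.5808, -0.0909, 0.2567]
ee_rot: [3.096, 0.528, 0.003]
wrist_force: [0.3, -0.3, 0.4]
gripper_width: -0.0005
grasp_force: 0.0
```

Now I'll descend behind the bar and look before making contact.

carry_out([
  [[0,0,0,3,0],[0,0,0,3,0],[0,0,0,3,0],[0,0,0,1.2,0],[0,0,0,0,0],[0,0,0,0,0]],
])

```text
time_s: 3.65
ee_pos: [0.5812, -0.0909, 0.155]
ee_rot: [3.096, 0.528, 0.005]
wrist_force: [0.0, -1.1, -0.1]
gripper_width: 0.0002
grasp_force: 0.0
```

Run:
```python
from h import *
t=V("top");s=V("side")
a=zoom(t.im,310,120,75,80,5);b=zoom(s.im,255,120,75,80,5)
cv2.imwrite("pics/c1.png",np.hstack([a,b]));print(ctrl.sense()["wrist_force"],ctrl.sense()["ee_pos"],ctrl.sense()["qpos"].round(2))
```

```text
[ 0.18076139  0.01883946 -0.29107079] [ 0.58088414 -0.09101174  0.15477737] [ 0.43  0.45 -0.46  1.81  0.24  0.94 -1.36]
```

View pics/c1.png

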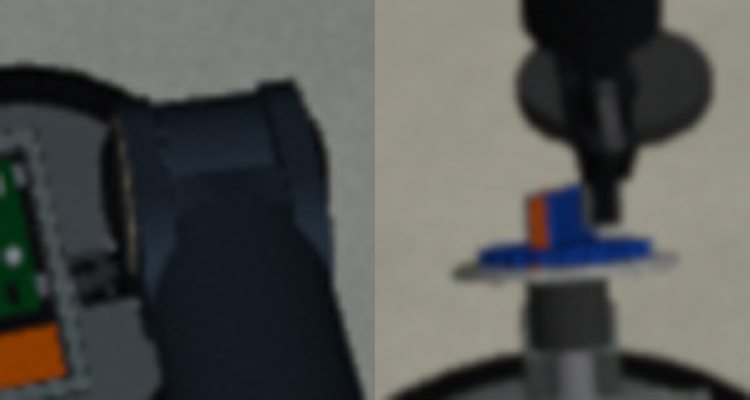

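The right half (side view) shows the fingertip at (605,220), just on the near side of the bar (535–590, 185–250) and above the wheel face. That placement is right, so I'll push about half way.

carry_out([
  [[0,0.55,0.2,0.1,0],[0,0.55,0.2,0.1,0],[0,0.35,0,-0.05,0],[0,0.37,0,-0.03,0],[0,0.38,0,-0.02,0],[0,0.4,0.05,0,0],[0,0.4,0.1,0.03,0],[0,0.4,0.15,0.05,0],[0,0.38,0.18,0.08,0],[0,0.37,0.22,0.1,0],[0,0,0,0,0],[0,0,0,0,0]],
])

```text
time_s: 5.25
ee_pos: [0.6208, -0.0874, 0.1488]
ee_rot: [-3.096, -0.528, 0.007]
wrist_force: [-3.7, 0.4, 0.5]
gripper_width: 0.0001
grasp_force: 2.1
```

```bash
cat >> h.py <<'E'
def look(n):
    t=V("top");s=V("side");a=zoom(t.im,310,120,75,80,5);b=zoom(s.im,255,120,75,80,5);cv2.imwrite(f"pics/{n}.png",np.hstack([a,b]))
    o,H,D=frames();hsv=cv2.cvtColor(s.im,cv2.COLOR_BGR2HSV);m=cv2.inRange(hsv,(3,130,90),(20,255,255));m[:145]=0;m[185:]=0;m[:,:265]=0;m[:,325:]=0
    ys,xs=np.nonzero(m);print("orange side",len(xs),xs.mean() if len(xs) else 0,ys.mean() if len(ys) else 0)
    for w in np.arange(1.,2.7,.2):
        f=2.4-w;print(round(w,1),s.proj(G+.045*(np.cos(f)*D[:,0]+np.sin(f)*D[:,1]))[0].round(1),end=" ")
    st=ctrl.sense();print(st["wrist_force"].round(1),st["ee_pos"].round(4))
E
python3 -c "from h import *;look('c2')"
```

```text
orange side 4 280.0 165.5
1.0 [289.8 163.3] 1.2 [286.7 163.5] 1.4 [283.8 163.6] 1.6 [281.4 163.6] 1.8 [279.4 163.6] 2.0 [277.9 163.5] 2.2 [277.1 163.4] 2.4 [276.9 163.2] 2.6 [277.2 162.9] [-5.6  0.4  0.4] [ 0.621  -0.0872  0.149 ]
```

View pics/c2.png

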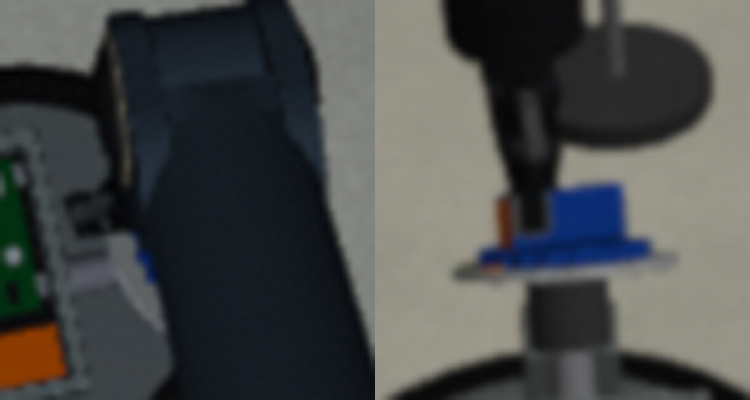

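The side view shows the bar end-on face at (500,220) and the finger behind it at (535,215), roughly w ≈ 1.7. I'll continue, then back off and measure.

carry_out([
  [[0,0.35,0.25,0.13,0],[0,0.32,0.3,0.15,0],[0,0.28,0.32,0.18,0],[0,0.24,0.35,0.2,0],[0,0.2,0.35,0.15,0],[0,0,0,0,0],[0,0,0,0,0],[0,0,-1.5,-1,0],[0,0,-0.5,-3,0],[0,0,0,-5,0],[0,-5,0,-3,0],[0,-6,0,0,0],[0,-6,0,0,0],[0,-6,0,0,0],[0,0,0,0,0],[0,0,0,0,0]],
])

```text
time_s: 7.35
ee_pos: [0.4188, -0.1551, 0.263]
ee_rot: [3.094, 0.528, 0.006]
wrist_force: [-0.1, 1.0, 0.6]
gripper_width: -0.0001
grasp_force: 0.0
```

```bash
python3 -c "from h import *;look('c3')"
```

```text
orange side 0 0 0
1.0 [289.8 163.3] 1.2 [286.7 163.5] 1.4 [283.8 163.6] 1.6 [281.4 163.6] 1.8 [279.4 163.6] 2.0 [277.9 163.5] 2.2 [277.1 163.4] 2.4 [276.9 163.2] 2.6 [277.2 162.9] [ 0.1  0.3 -0.1] [ 0.4192 -0.1545  0.2624]
```

View pics/c3.png

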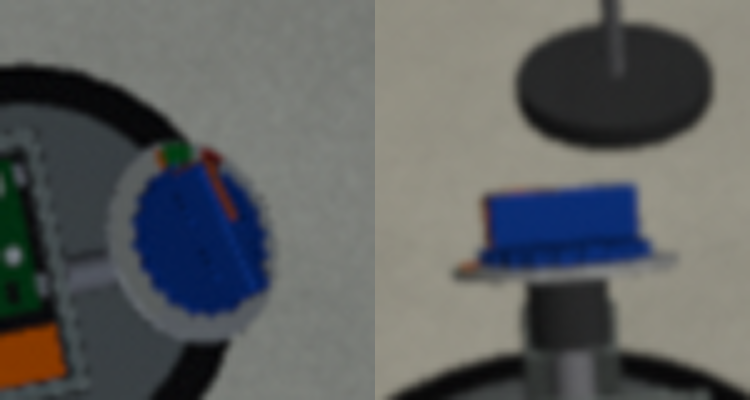

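The left half shows the pointer tick at (160,158), at the white/green boundary next to the green arc (178,153). I'll measure the angle.

Run:
```python
from h import *
t=V("top");o,H,D=frames();n=D[:,2];c=G-.031*n
def dp(u,v,h):
    ray=t.ray(u,v);k=n@(c+h*n-t.c)/(n@ray);return (D.T@(t.c+k*ray-c))[:2]
z=lambda u,v:(u/5+310-.4,v/5+120-.4)
for h in(0,.01):
  x=dp(*z(160,158),h);print("tick",x,2.4-np.arctan2(x[1],x[0]))
  x=dp(*z(178,153),h);print("green",x,2.4-np.arctan2(x[1],x[0]))
a=dp(*z(207,168),.047);b=dp(*z(235,215),.047);d=a-b;print("line",a,b,2.4-np.arctan2(d[1],d[0]))
# right top edge of bar: blue boundary
a=dp(*z(190,165),.047+.016);b=dp(*z(245,292),.063);d=a-b;print("edge",2.4-np.arctan2(d[1],d[0]))
hsv=cv2.cvtColor(t.im,cv2.COLOR_BGR2HSV)
m=cv2.inRange(hsv,(3,110,60),(20,255,255))
for y,x in zip(*np.nonzero(m)):
    if 335<x<365 and 140<y<180: print(x,y,hsv[y,x])
```

```text
tick [0.05464339 0.01220562] 2.180238785540455
green [ 0.05687748 -0.00287432] 2.45049225103898
tick [0.05237404 0.01992263] 2.036511066477219
green [0.05458509 0.00499824] 2.30868678227696
line [0.0351535  0.01449701] [0.00405441 0.0008115 ] 1.9854416754914408
edge 2.1522115701160907
341 150 [ 12 112  89]
341 151 [ 13 125  92]
351 151 [  3 193  66]
342 152 [ 14 185  84]
351 152 [  4 162  71]
352 152 [  5 177  65]
352 153 [  7 191  80]
352 154 [  6 174  82]
353 156 [  3 147  78]
```

The estimate is w ≈ 2.1, so another 0.3 rad is needed: about 11 mm more along the push direction.

carry_out([
  [[0,6,0,0,0],[0,6,0,0,0],[0,6,0,0,0],[0,5,0,3,0],[0,0,0,5,0],[0,0,0,0,0],[0,0,0.3,2.8,0],[0,0,1.0,0.9,0],[0,0,0.7,0.3,0],[0,0.05,0.25,0.15,0],[0,0,0.25,0.15,0],[0,0,0.25,0.15,0],[0,0,0.22,0.15,0],[0,0,0,0,0],[0,0,0,0,0]],
])

```text
time_s: 9.38
ee_pos: [0.6457, -0.1035, 0.1384]
ee_rot: [-3.093, -0.53, -0.005]
wrist_force: [-2.1, 6.0, 4.9]
gripper_width: -0.0001
grasp_force: 3.9
```

carry_out([
  [[0,0,-1.5,-1,0],[0,0,-1,-3,0],[0,0,0,-5,0],[0,-5,0,-3,0],[0,-6,0,0,0],[0,-6,0,0,0],[0,-6,0,0,0],[0,0,0,0,0],[0,0,0,0,0]],
])

```text
time_s: 10.5
ee_pos: [0.4204, -0.1594, 0.2571]
ee_rot: [3.095, 0.528, 0.004]
wrist_force: [0.2, 0.6, 0.1]
gripper_width: 0.0001
grasp_force: 0.0
```

```bash
python3 -c "from h import *;look('c4')"
```

```text
orange side 0 0 0
1.0 [289.8 163.3] 1.2 [286.7 163.5] 1.4 [283.8 163.6] 1.6 [281.4 163.6] 1.8 [279.4 163.6] 2.0 [277.9 163.5] 2.2 [277.1 163.4] 2.4 [276.9 163.2] 2.6 [277.2 162.9] [-0.1  0.4 -0. ] [ 0.421  -0.1588  0.2565]
```

View pics/c4.png

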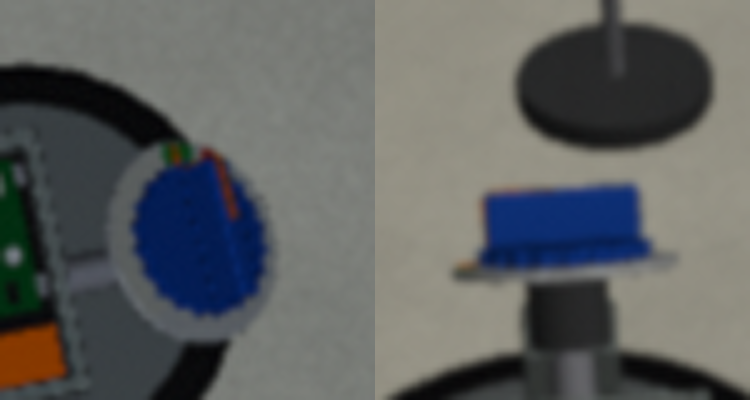

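The tick (176,153) now sits in the middle of the green arc, so w ≈ 2.4 and the wheel has been let go. Next is the strip.

carry_out([
  [[0,4,-3.6,0,0],[0,4,-3.6,0,0],[0,4.1,-3.6,0,0],[0,4.1,-3.5,0,0],[0,0,0,5,0],[0,0,0,5,0],[0,0,0,5,0],[0,0,0,1,0],[0,0,0,0,0],[0,0,0,0,0]],
])

```text
time_s: 11.85
ee_pos: [0.5268, 0.0298, 0.0976]
ee_rot: [3.097, 0.528, 0.006]
wrist_force: [-0.2, 1.1, 0.4]
gripper_width: -0.0002
grasp_force: 0.0
```

Run:
```python
from h import *
s=V("side");cv2.imwrite("pics/c5.png",zoom(s.im,235,145,114,120,5));print(ctrl.sense()["ee_pos"])
```

```text
[0.52658563 0.02960739 0.09759589]
```

View pics/c5.png

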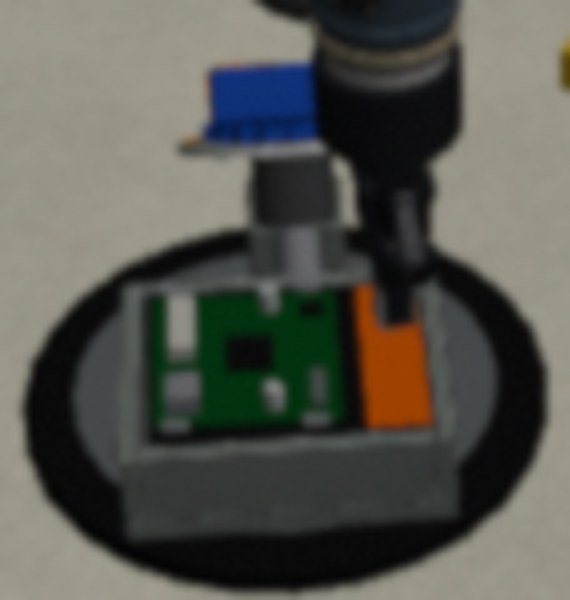

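The fingertip at (398,320) is centred over the strip (358–433 wide), 20 mm above it. I'll press gently.

carry_out([
  [[0,0,0,1,0],[0,0,0,0.8,0],[0,0,0,0.5,0],[0,0,0,0.5,0],[0,0,0,0.5,0],[0,0,0,0.5,0],[0,0,0,0.3,0],[0,0,0,0,0],[0,0,0,0,0]],
])

```text
time_s: 13.02
ee_pos: [0.5253, 0.0291, 0.0566]
ee_rot: [3.095, 0.528, 0.001]
wrist_force: [-6.3, -2.3, 18.8]
gripper_width: 0.0001
grasp_force: 10.1
```

carry_out([
  [[0,0,0,0.2,0],[0,0,0,0,0],[0,0,0,0,0],[0,0,0,-1,0],[0,0,0,-3,0],[0,0,0,-5,0],[0,0,0,-6,0],[0,-6,0,0,0],[0,-6,0,0,0],[0,-6,0,0,0],[0,0,0,0,0],[0,0,0,0,0]],
])

```text
time_s: 14.52
ee_pos: [0.356, -0.0304, 0.203]
ee_rot: [3.096, 0.528, 0.003]
wrist_force: [0.3, 0.4, -0.2]
gripper_width: -0.0004
grasp_force: 0.0
```

Run:
```python
from h import *
s=V("side");t=V("top");cv2.imwrite("pics/c6.png",np.hstack([zoom(t.im,280,130,90,90,4),zoom(s.im,240,150,90,90,4)]));print(ctrl.sense()["ee_pos"],ctrl.sense()["wrist_force"])
```

```text
[ 0.35657689 -0.02991795  0.20290612] [ 0.8578082  -0.26243199  0.63086242]
```

View pics/c6.png

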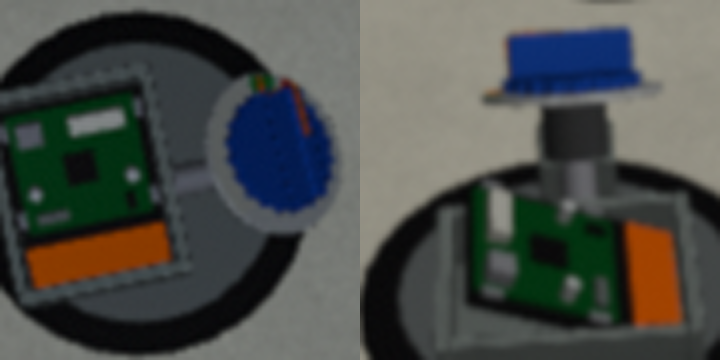

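The board is tipped: its far edge is raised at (475,190) and the strip has sunk at (655,270). The pointer (262,82) is still mid-green and the robot is clear.

```bash
python3 -c "from bench import ctrl;print(ctrl.finish_job())"
```

```text
the job is handed in; nothing more can be done
None
```

The wheel was wound until its pointer stood mid-green (about 2.4 rad) and let go, then the board was tipped to its stop and left there. The job is handed in, but no verdict came back.

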